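# Clear the burnt lumps, then hold up the roll in the tongs

## Task

Clear the two burnt crust lumps off the wooden board into the metal bin. Then take the tongs, close their jaws around the bread roll and lift it about 12 cm above the board, finishing while still holding it up steadily in the tongs. Only the tongs may touch the roll, and leave the bottle, the jar and the mug where they stand.

Things in the scene. Friction and masses are not known exactly. Their poses are not given: they have to be found in the camera images.
- board: Fixed wooden board, 280 (x) by 300 (y) by 12 mm thick, flat on the steel bench; origin at the centre of its underside, so its top is 12 mm above the bench. The roll and both lumps stand on it.
- bin: Fixed open-topped aluminium bin, 140 by 140 mm outside, 90 mm high, walls 4 mm, standing on the bench; origin at the centre of its underside.
- lump1: Loose lump of burnt dark crust, 26 mm (its x) by 30 mm (its y), 24 mm high (the top 8 mm is narrower in y), about 20 g; origin at the centre of its underside. It lies about 80 mm from the roll, on the roll's +y side, its x axis roughly square to the line to the roll.
- lump2: The second such lump, same size, about 80 mm from the roll on the roll's -y side.
- roll: Round bread roll, 50 mm in diameter with upright sides from 11 to 25 mm above its base, domed top, 42 mm high, 35 to 70 g, standing on the board; origin at the centre of its underside, z up.
- tongs: Steel spring tongs, 150 g, 265 mm long, 28 mm tall, lying flat on the bench; the arms open in the horizontal plane. Origin at their underside on the midline between the grip faces; x runs along the midline to the jaws, z up. The pivot is 105 mm behind the origin (-x), the jaw centres 113 mm ahead. The centre of mass is near the origin. The frame turns with the right arm (-y side).
- tongs_grip (a point): Point midway between the two flat grip faces (outer sides of the arms, each 60 mm long, 28 mm tall), 14 mm above the tongs' origin. The faces are 57 mm apart (across y) when sprung open, 32 mm when the jaws just touch the roll from both sides. The spring pushes out with about 5 N when open and 10 N there; 20 N or more holds the roll firmly.
- tongs_mouth (a point): Point midway between the open jaws, 113 mm ahead of the tongs' origin, 14 mm above their underside. The jaw plates are 60 mm long, 5 mm thick, 28 mm tall, with a small lip inside at each end; inside gap 103 mm when open. Each mm of closing at the grip faces closes the jaws 2.1 mm: grips squeezed to 48 to 50 mm carry the tongs with the jaws still about 85 mm apart.
- tongs_arm (a joint): Closing angle of the tongs' left arm in rad: 0 sprung open (as at the start), about 0.24 when closed on the roll, 0.38 fully shut (jaw gap about 20 mm).
- oil_bottle: Green glass bottle, 60 mm in diameter, 200 mm tall, standing beyond the work; a bystander. Origin at the centre of its underside.
- salt_jar: Glass jar with a metal cap, 64 mm in diameter, 90 mm tall; a bystander. Origin at the centre of its underside.
- mug: White mug, 80 mm in diameter, 90 mm tall; a bystander. Origin at the centre of its underside.

How it is judged:
By the outcome, as a careful person would: the job done as asked, in the order asked, and still so for the second after the job is handed in, while the arm keeps its last pose, push and grip.
It also fails if it takes over 72 s, if anything falls off the work surface, if the arm or the gripper's body presses on something with over 40 N, if the wrist force passes 120 N, or if a joint passes its speed limit or range.

## Robot

A 6-joint arm with a two-finger parallel gripper is mounted at the origin on the work surface. World frame = base frame: x ahead of the robot, y to its left, z up, the work surface at z = 0. Lengths are in m, angles in rad, forces in N, time in s.
With the tool pointing down it reaches from about 0.225 to 0.725 m from the base axis. Payload 3.1 kg.
Tool frame: the origin (TCP) lies at the very end of the fingers, on their centre line; the grasp point (between the pads) lies r.grasp_offset behind it (r.grasp_offset is the distance from the TCP to the grasp point, in m); z points along the fingers, x is the direction in which the jaws open and shut, and the axes are right-handed (so a half turn about z gives the same grasp; the last joint's range is limited). The gripper opens to 85 mm and grips with 20 to 120 N. Pads are 22 mm wide; open, the fingers measure 114 mm over their backs; the gripper's body (76 mm by 85 mm) begins 54 mm behind the grasp point. The pads swing forward as they close: fully open they stand 13 mm farther back than shut.
Start: joints at [1.105, 0.048, 0.099, 1.622, 0, 1.443], TCP at [0.174, 0.495, 0.231] pointing down, gripper open.
Joint ranges: [-2.91, 2.91], [-0.99, 1.94], [-1.21, 1.42], [-2.12, 2.29], [-1.49, 1.47], [-3.14, 3.14]. Speed limits (rad/s): [2.79, 2.79, 3.14, 3.14, 3.14, 3.14].

## Interface

Orientations are given as a unit quaternion [x, y, z, w].
In Python, from rig import r gives the robot as it stands.
- The arm moves only by the tool apply_moves, never from a script. Its argument "steps" is a list of rows, each an object with "translation": the shift along the tool's x, y, z in mm, a list of three; "turn": the turn about the tool's z in degrees; "hand": the opening, from -1 (shut) to 1 (fully open). A call has 1 to 8 rows; each row is the pose to reach, as a shift and turn from the pose commanded when the call began, along the tool's axes at that moment; what a row does not reach only later rows make up. A row lasts 1/12 s, in which the tool goes at most 41.7 mm and 7.16 degrees, less where a joint would pass 70% of its speed; a pose out of reach is approached as far as the arm can. A call with a gripper value outside its range is refused whole. The fingers move at their own pace and stop on an object; "squeeze" is the grip in N (left out, the last holds). Time passes only in rows, so rows that repeat a pose let the fingers close. It gives the time, the measured TCP pose, the force and the opening at its end, in the units of the state.
- r.get_state(): the state, without advancing time (a new reading comes with each control period).
- r.read_camera(name): name is "side" or "top" or "wrist"; returns (picture, depth): 420x560x3 uint8, red, green, blue; 420x560 float32, m along the optical axis (not along the pixel's ray), 0 where there is no reading.
- r.calibration(name): a dict with "mtx" (3x3 intrinsics, pixels), "R" (3x3) and "t" (3): a world point X has camera coordinates R X + t. Camera axes: x right, y down, z forward; pixel columns grow to the right and rows downward; lengths in m; the calibration is good to about 2 mm. A picture is of the moment at which its call begins: read the wrist's pose just before it. calibration takes no time and is no camera call; for the wrist camera it gives the pose at the moment of the call.
- r.hand_in(): hands the job in, once; it reports no verdict.
The state is a dict: "time_s": time; "joint_positions": joint angles; "qvel": joint speeds; "joint_efforts": joint torques, N m; "position": TCP position; "orientation": TCP orientation; "wrist_force": force on the tool from outside, world axes, zero at the start; "moment": the same for the moment, N m; "width": finger opening in m.
Only numpy, scipy, OpenCV 4.12 (cv2) and the standard library are available. Lean on these libraries where they do the work, as an engineer would, in place of code of your own. Each camera call takes 0.05 s, during which the arm holds its last target. There are 200 camera calls.

## Working session

There is one attempt and no reset: what is moved stays moved. The work goes in short steps, Python scripts to look and compute and a tool call to move; the robot and the scene stay as the last step left them, time stands still between calls to the robot, and variables do not carry over. Pictures are saved under pics/ and viewed, about 8 in all and at most 12, crops included, and the job is handed in when it is done.

Besides the shell and the picture viewer there is one more tool, called as name(argument=value, ...), one argument or row to a line, values as JSON. apply_moves: Moves the arm, as the interface text tells. Its arguments: {"type":"object","properties":{"steps":{"type":"array"},"squeeze":{"type":"number"}},"required":["steps"]}

```bash
ls; mkdir -p pics; cat > h.py <<'E'
import numpy as np, cv2
from rig import r
def snap(n,f):
    c=r.calibration(n); p,d=r.read_camera(n); cv2.imwrite('pics/'+f+'.png',p[:,:,::-1]); np.savez('pics/'+f,p=p,d=d,**{k:np.array(c[k]) for k in('mtx','R','t')}); return p,d,c
def world(d,c):
    K,R,t=[np.array(c[k]) for k in('mtx','R','t')]
    v,u=np.mgrid[:d.shape[0],:d.shape[1]]
    P=np.stack([(u-K[0,2])/K[0,0]*d,(v-K[1,2])/K[1,1]*d,d],-1)
    W=(P-t.ravel())@R; W[d==0]=np.nan; return W
E
python3 - <<'E'
from h import *
s=r.get_state();print(s,r.grasp_offset)
for n in('top','side'):
    p,d,c=snap(n,n+'0')
E
```

```text
pics
{'time_s': 0.0, 'joint_positions': array([ 1.10518047e+00,  4.87474021e-02,  9.75993393e-02,  1.62196708e+00,
       -4.99177157e-05,  1.44302779e+00]), 'qvel': array([-0.00107021,  0.00039338,  0.00089413,  0.00121096,  0.00106276,
        0.00192575]), 'joint_efforts': array([-1.60991995e-04, -3.38785243e+01,  3.20012212e+01,  2.02895439e-02,
       -2.37226141e-04,  1.88406496e-06]), 'position': array([0.1737559 , 0.49478015, 0.23011963]), 'orientation': array([ 8.15921264e-01,  5.78161868e-01, -1.01197240e-03,  5.66360995e-04]), 'wrist_force': array([ 0.45544806, -0.06831064, -0.11275604]), 'moment': array([0.04660403, 0.02426135, 0.00260707]), 'width': 0.08516422416379377} 0.0187
```

View pics/top0.png

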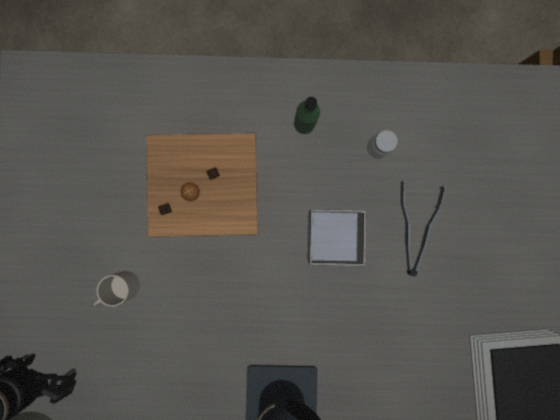

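View pics/side0.png

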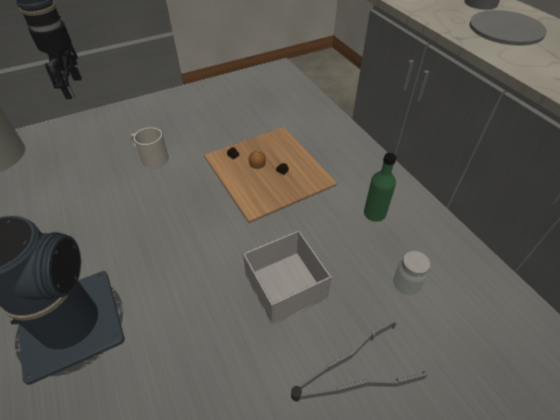

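```bash
cat > m.py <<'E'
from h import *
z=np.load('pics/top0.npz'); W=world(z['d'],z); p=z['p'].astype(int)
def at(u,v,k=2): return np.nanmean(W[v-k:v+k+1,u-k:u+k+1].reshape(-1,3),0).round(4)
for n,u,v in[('bench',280,150),('boardc',230,150),('lump2',212,173),('lump1',165,209),('roll',190,191),('binc',337,238),('bottle',311,102),('jar',386,141),('mug',113,290)]: print(n,at(u,v))
def blob(n,u0,u1,v0,v1,zlo,zhi,mask=None):
    S=W[v0:v1,u0:u1]; m=(S[...,2]>zlo)&(S[...,2]<zhi)
    if mask is not None: m&=mask[v0:v1,u0:u1]
    q=S[m]; rc=cv2.minAreaRect((q[:,:2]*1000).astype(np.float32))
    print(n,len(q),'mean',q.mean(0).round(4),'zmax',q[:,2].max().round(4),'rect',np.round(rc[0],1),np.round(rc[1],1),round(rc[2],1))
dark=p.sum(-1)<120
blob('lump2',200,225,162,185,.022,.06)
blob('lump1',154,177,198,220,.022,.06)
blob('roll',176,204,178,204,.03,.08)
blob('bin',300,375,200,275,.08,.1)
blob('board',140,265,125,245,.008,.018)
blob('tongs',392,455,170,285,.012,.06)
blob('bottle',290,325,90,138,.03,.25)
blob('jar',365,402,125,162,.03,.12)
blob('mug',90,135,268,312,.08,.1)
S=W[170:285,392:455];m=(S[...,2]>.012)&(S[...,2]<.06)
q=S[m]
for a in np.arange(q[:,0].min(),q[:,0].max(),.02):
    w=q[(q[:,0]>=a)&(q[:,0]<a+.006)]; 
    if len(w): print(round(a+.003,3),np.sort(w[:,1]).round(3), w[:,2].max().round(3))
im=cv2.hconcat([cv2.resize(z['p'][140:240,140:265,::-1],None,fx=4,fy=4),cv2.resize(z['p'][175:275,390:460,::-1],None,fx=4,fy=4)])
cv2.imwrite('pics/crop.png',cv2.convertScaleAbs(im,alpha=1.8))
E
python3 m.py
```

```text
bench [ 6.895e-01  1.640e-02 -6.000e-04]
boardc [0.6841 0.1536 0.011 ]
lump2 [0.6169 0.1977 0.0341]
lump1 [0.5176 0.3212 0.0309]
roll [0.5659 0.2514 0.0523]
binc [ 0.4491 -0.1468  0.0034]
bottle [ 0.7653 -0.0488  0.1987]
jar [ 0.7034 -0.2536  0.0894]
mug [0.294  0.4632 0.0045]
lump2 105 mean [0.619  0.1985 0.0307] zmax 0.0389 rect [619.4 199. ] [26.  29.5] 23.8
lump1 109 mean [0.5196 0.3251 0.0301] zmax 0.0386 rect [520.1 326.6] [25.9 30.6] 19.9
roll 278 mean [0.5668 0.2553 0.0463] zmax 0.0558 rect [567.1 257.1] [47.8 47.5] 0.9
bin 401 mean [ 0.4531 -0.1371  0.088 ] zmax 0.094 rect [ 455.3 -133. ] [140.1 140.4] 0.2
board 9520 mean [0.5898 0.2285 0.0109] zmax 0.0178 rect [589.1 230.4] [279.5 299.2] 2.5
tongs 715 mean [ 0.4811 -0.3634  0.0227] zmax 0.0329 rect [ 479.9 -364.6] [118.9 253.8] 83.9
bottle 672 mean [ 0.7551 -0.0441  0.1322] zmax 0.2037 rect [762.4 -46.6] [58.5 52.8] 74.8
jar 572 mean [ 0.7011 -0.2469  0.0785] zmax 0.0936 rect [ 704.2 -249.8] [58.1 59.8] 70.7
mug 226 mean [0.3093 0.4346 0.0865] zmax 0.0933 rect [309.2 433.8] [77.9 78.9] 28.1
0.357 [-0.358 -0.357 -0.355 -0.35
[... 1034 characters left out ...]
3
0.517 [-0.413 -0.41  -0.41  -0.408 -0.407 -0.406 -0.406 -0.406 -0.333 -0.332
 -0.33  -0.329 -0.328 -0.328 -0.328 -0.327] 0.028
0.537 [-0.424 -0.421 -0.42  -0.419 -0.419 -0.417 -0.417 -0.416 -0.414 -0.328
 -0.327 -0.325 -0.324 -0.324 -0.324 -0.322] 0.027
0.557 [-0.428 -0.426 -0.425 -0.424 -0.424 -0.424 -0.423 -0.422 -0.422 -0.326
 -0.325 -0.324 -0.324 -0.322 -0.321 -0.321 -0.32  -0.32  -0.319 -0.319
 -0.319 -0.319] 0.032
0.577 [-0.43  -0.43  -0.428 -0.428 -0.428 -0.428 -0.428 -0.427 -0.427 -0.426
 -0.323 -0.323 -0.32  -0.32  -0.32  -0.319 -0.319 -0.318] 0.032
0.597 [-0.435 -0.434 -0.433 -0.432 -0.431 -0.43  -0.429 -0.429 -0.429 -0.429
 -0.322 -0.322 -0.32  -0.32  -0.319 -0.319 -0.319] 0.031
```

View pics/crop.png

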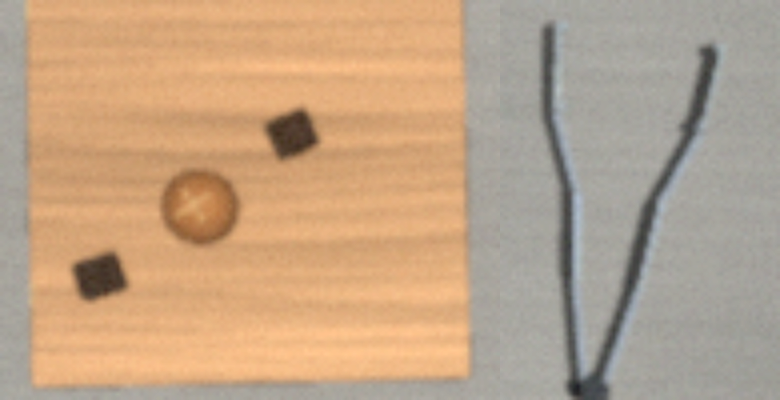

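```bash
cat > g.py <<'E'
import sys
from h import *
from scipy.spatial.transform import Rotation as Ro
def go(*goals):
    "each goal x y z alpha_deg; prints shift/turn from the pose before it"
    s=r.get_state(); R=Ro.from_quat(s['orientation']).as_matrix(); p=s['position']
    print('t',round(s['time_s'],2),'p',p.round(4),'alpha',np.degrees(np.arctan2(R[1,0],R[0,0])).round(2),'tilt z',R[:,2].round(3),'w',round(s['width'],4),'F',s['wrist_force'].round(1))
    a0=np.degrees(np.arctan2(R[1,0],R[0,0]))
    for g in goals:
        t=a0-g[3]; t=(t+180)%360-180
        print('  ->',g,(R.T@(np.array(g[:3])-p)*1000).round(1),'turn',round(t,1))
        b=np.radians(g[3]); p=np.array(g[:3]); a0=g[3]
        R=np.array([[np.cos(b),np.sin(b),0],[np.sin(b),-np.cos(b),0],[0,0,-1]])
if __name__=='__main__':
    v=list(map(float,sys.argv[1:])); go(*[v[i:i+4] for i in range(0,len(v),4)])
E
python3 g.py .520 .3266 .13 20  .520 .3266 .016 20 .520 .3266 .16 20 .4553 -.133 .16 20 .4553 -.133 .06 20
```

```text
t 0.1 p [0.1737 0.4948 0.2302] alpha 70.65 tilt z [-0.001 -0.002 -1.   ] w 0.0855 F [-0.2 -0.3  0.5]
  -> [0.52, 0.3266, 0.13, 20.0] [-43.8 382.5 100.2] turn 50.6
  -> [0.52, 0.3266, 0.016, 20.0] [  0.   0. 114.] turn 0.0
  -> [0.52, 0.3266, 0.16, 20.0] [   0.    0. -144.] turn 0.0
  -> [0.4553, -0.133, 0.16, 20.0] [-218.   409.8    0. ] turn 0.0
  -> [0.4553, -0.133, 0.06, 20.0] [  0.   0. 100.] turn 0.0
```

apply_moves(
  steps=[
    {"translation": [-44, 382, 100], "turn": 50.6, "hand": 1},
    {"translation": [-44, 382, 100], "turn": 50.6, "hand": 1},
    {"translation": [-44, 382, 100], "turn": 50.6, "hand": 1},
    {"translation": [-44, 382, 100], "turn": 50.6, "hand": 1},
    {"translation": [-44, 382, 100], "turn": 50.6, "hand": 1},
    {"translation": [-44, 382, 100], "turn": 50.6, "hand": 1},
    {"translation": [-44, 382, 100], "turn": 50.6, "hand": 1},
    {"translation": [-44, 382, 100], "turn": 50.6, "hand": 1},
  ],
)

```text
time_s: 0.77
position: [0.4654, 0.3529, 0.1462]
orientation: [0.985, 0.172, -0.001, 0.0]
wrist_force: [1.1, 1.0, -0.4]
width: 0.0855
```

```bash
python3 g.py .520 .3266 .13 20
```

```text
t 0.77 p [0.4654 0.3529 0.1462] alpha 19.79 tilt z [-0.001 -0.    -1.   ] w 0.0855 F [ 1.1  1.  -0.4]
  -> [0.52, 0.3266, 0.13, 20.0] [42.5 43.2 16.2] turn -0.2
```

apply_moves(
  steps=[
    {"translation": [42, 43, 16], "turn": 0, "hand": 1},
    {"translation": [42, 43, 16], "turn": 0, "hand": 1},
    {"translation": [42, 43, 16], "turn": 0, "hand": 1},
  ],
)

```text
time_s: 1.02
position: [0.521, 0.3246, 0.1279]
orientation: [0.985, 0.171, -0.002, 0.001]
wrist_force: [-1.5, -0.3, -0.4]
width: 0.0854
```

```bash
python3 - <<'E'
from h import *
p,d,c=snap('wrist','w1'); W=world(d,c)
S=W.reshape(-1,3)
m=(S[:,2]>.024)&(S[:,2]<.05)&(abs(S[:,0]-.52)<.035)&(abs(S[:,1]-.3266)<.035)
q=S[m];rc=cv2.minAreaRect((q[:,:2]*1000).astype(np.float32));print(m.sum(),rc,q[:,2].max())
m=(S[:,2]>.024)&(S[:,2]<.08)&(abs(S[:,0]-.567)<.04)&(abs(S[:,1]-.257)<.04)
q=S[m]; 
if len(q)>5:print('roll',cv2.minAreaRect((q[:,:2]*1000).astype(np.float32)))
E
python3 g.py .520 .3266 .016 20
```

```text
1302 ((517.5966186523438, 328.25579833984375), (25.98583984375, 30.210262298583984), 20.12923812866211) 0.039346271288572855
roll ((564.6840209960938, 261.26702880859375), (48.30763244628906, 46.493141174316406), 4.252696990966797)
t 1.07 p [0.5191 0.3262 0.129 ] alpha 19.83 tilt z [-0.003 -0.002 -1.   ] w 0.0854 F [0.4 0.9 0.2]
  -> [0.52, 0.3266, 0.016, 20.0] [  1.4  -0.2 113. ] turn -0.2
```

View pics/w1.png

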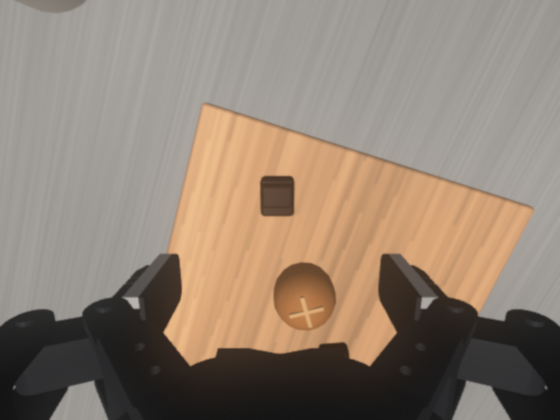

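Wrist view: lump1 at (277,196), square to the jaws; roll at (305,297). Wrist and top agree to ~3 mm. Going down.

apply_moves(
  steps=[
    {"translation": [0, -1, 40], "turn": 0, "hand": 1},
    {"translation": [0, -1, 75], "turn": 0, "hand": 1},
    {"translation": [0, -1, 100], "turn": 0, "hand": 1},
    {"translation": [0, -1, 112], "turn": 0, "hand": 0.2},
    {"translation": [0, -1, 112], "turn": 0, "hand": -0.8},
    {"translation": [0, -1, 112], "turn": 0, "hand": -0.8},
    {"translation": [0, -1, 112], "turn": 0, "hand": -0.8},
    {"translation": [0, -1, 112], "turn": 0, "hand": -0.8},
  ],
  squeeze=30,
)

```text
time_s: 1.73
position: [0.5198, 0.3305, 0.0226]
orientation: [0.985, 0.174, 0.003, -0.001]
wrist_force: [0.5, 0.4, 4.2]
width: 0.0258
```

```bash
python3 g.py .520 .3266 .16 20 .4553 -.133 .16 20 .4553 -.133 .06 20
```

```text
t 1.73 p [0.5198 0.3305 0.0226] alpha 20.07 tilt z [ 0.005  0.002 -1.   ] w 0.0258 F [0.5 0.4 4.2]
  -> [0.52, 0.3266, 0.16, 20.0] [  -0.5    3.6 -137.4] turn 0.1
  -> [0.4553, -0.133, 0.16, 20.0] [-218.   409.8    0. ] turn 0.0
  -> [0.4553, -0.133, 0.06, 20.0] [  0.   0. 100.] turn 0.0
```

apply_moves(
  steps=[
    {"translation": [0, 4, -40], "turn": 0, "hand": -0.8},
    {"translation": [0, 4, -80], "turn": 0, "hand": -0.8},
    {"translation": [0, 4, -120], "turn": 0, "hand": -0.8},
    {"translation": [-18, 37, -137], "turn": 0, "hand": -0.8},
    {"translation": [-37, 73, -137], "turn": 0, "hand": -0.8},
    {"translation": [-56, 108, -137], "turn": 0, "hand": -0.8},
    {"translation": [-74, 143, -137], "turn": 0, "hand": -0.8},
    {"translation": [-93, 178, -137], "turn": 0, "hand": -0.8},
  ],
)

```text
time_s: 2.4
position: [0.4925, 0.1289, 0.1592]
orientation: [0.985, 0.174, 0.003, 0.0]
wrist_force: [0.6, -0.8, -0.2]
width: 0.0248
```

```bash
python3 g.py .4553 -.133 .16 20 .4553 -.133 .06 20
```

```text
t 2.4 p [0.4925 0.1289 0.1592] alpha 20.09 tilt z [ 0.005  0.001 -1.   ] w 0.0248 F [ 0.6 -0.8 -0.2]
  -> [0.4553, -0.133, 0.16, 20.0] [-124.9  233.1   -1.1] turn 0.1
  -> [0.4553, -0.133, 0.06, 20.0] [  0.   0. 100.] turn 0.0
```

apply_moves(
  steps=[
    {"translation": [-125, 233, 0], "turn": 0, "hand": -0.8},
    {"translation": [-125, 233, 0], "turn": 0, "hand": -0.8},
    {"translation": [-125, 233, 0], "turn": 0, "hand": -0.8},
    {"translation": [-125, 233, 0], "turn": 0, "hand": -0.8},
    {"translation": [-125, 233, 0], "turn": 0, "hand": -0.8},
    {"translation": [-125, 233, 0], "turn": 0, "hand": -0.8},
    {"translation": [-125, 233, 0], "turn": 0, "hand": -0.8},
    {"translation": [-125, 233, 20], "turn": 0, "hand": -0.8},
  ],
)

```text
time_s: 3.07
position: [0.4574, -0.1373, 0.1429]
orientation: [0.985, 0.171, 0.005, 0.004]
wrist_force: [0.9, -1.2, 0.4]
width: 0.0244
```

```bash
python3 g.py .4553 -.133 .06 20 .4553 -.133 .16 20
```

```text
t 3.07 p [ 0.4574 -0.1373  0.1429] alpha 19.71 tilt z [ 0.012 -0.007 -1.   ] w 0.0244 F [ 0.9 -1.2  0.4]
  -> [0.4553, -0.133, 0.06, 20.0] [-1.3 -5.6 82.8] turn -0.3
  -> [0.4553, -0.133, 0.16, 20.0] [   0.    0. -100.] turn 0.0
```

apply_moves(
  steps=[
    {"translation": [0, -3, 40], "turn": 0, "hand": -0.8},
    {"translation": [0, -3, 80], "turn": 0, "hand": -0.8},
    {"translation": [0, -3, 80], "turn": 0, "hand": -0.8},
    {"translation": [0, -3, 80], "turn": 0, "hand": 0.2},
    {"translation": [0, -3, 80], "turn": 0, "hand": 0.2},
    {"translation": [0, -3, 80], "turn": 0, "hand": 0.2},
    {"translation": [0, -3, 40], "turn": 0, "hand": 0.2},
    {"translation": [0, -3, 0], "turn": 0, "hand": 0.5},
  ],
)

```text
time_s: 3.73
position: [0.4521, -0.1282, 0.1374]
orientation: [0.985, 0.174, -0.001, -0.001]
wrist_force: [2.0, 0.2, 0.2]
width: 0.062
```

```bash
python3 g.py .619 .199 .15 22 .619 .199 .02 22
```

```text
t 3.73 p [ 0.4521 -0.1282  0.1374] alpha 20.06 tilt z [-0.002  0.001 -1.   ] w 0.062 F [2.  0.2 0.2]
  -> [0.619, 0.199, 0.15, 22.0] [ 269.  -250.1  -12.6] turn -1.9
  -> [0.619, 0.199, 0.02, 22.0] [  0.   0. 130.] turn 0.0
```

apply_moves(
  steps=[
    {"translation": [269, -250, -10], "turn": -2, "hand": 1},
    {"translation": [269, -250, -10], "turn": -2, "hand": 1},
    {"translation": [269, -250, -10], "turn": -2, "hand": 1},
    {"translation": [269, -250, -10], "turn": -2, "hand": 1},
    {"translation": [269, -250, -10], "turn": -2, "hand": 1},
    {"translation": [269, -250, -10], "turn": -2, "hand": 1},
    {"translation": [269, -250, -10], "turn": -2, "hand": 1},
    {"translation": [269, -250, -10], "turn": -2, "hand": 1},
  ],
)

```text
time_s: 4.4
position: [0.6079, 0.1707, 0.1504]
orientation: [0.981, 0.192, 0.004, 0.0]
wrist_force: [0.8, -0.2, 0.1]
width: 0.0855
```

```bash
python3 g.py .618 .200 .13 22
```

```text
t 4.4 p [0.6079 0.1707 0.1504] alpha 22.08 tilt z [ 0.008  0.001 -1.   ] w 0.0855 F [ 0.8 -0.2  0.1]
  -> [0.618, 0.2, 0.13, 22.0] [ 20.2 -23.4  20.5] turn 0.1
```

apply_moves(
  steps=[
    {"translation": [20, -23, 20], "turn": 0, "hand": 1},
    {"translation": [20, -23, 20], "turn": 0, "hand": 1},
    {"translation": [20, -23, 20], "turn": 0, "hand": 1},
  ],
)

```text
time_s: 4.65
position: [0.6159, 0.1991, 0.1273]
orientation: [0.981, 0.193, 0.002, 0.0]
wrist_force: [-0.5, -0.4, -0.2]
width: 0.0855
```

```bash
python3 - <<'E'
from h import *
p,d,c=snap('wrist','w2'); W=world(d,c)
S=W.reshape(-1,3)
m=(S[:,2]>.024)&(S[:,2]<.05)&(abs(S[:,0]-.618)<.035)&(abs(S[:,1]-.20)<.035)
q=S[m];print(m.sum(),cv2.minAreaRect((q[:,:2]*1000).astype(np.float32)),q[:,2].max())
E
python3 g.py .618 .2 .02 22
python3 g.py .618 .2 .02 22
```

```text
1274 ((617.2797241210938, 200.63052368164062), (25.964977264404297, 29.988611221313477), 24.30093002319336) 0.03869526172958087
t 4.7 p [0.616  0.1977 0.1281] alpha 22.13 tilt z [ 0.004  0.    -1.   ] w 0.0854 F [-0.   0.   0.5]
  -> [0.618, 0.2, 0.02, 22.0] [  2.3  -1.5 108.1] turn 0.1
t 4.7 p [0.616  0.1977 0.1281] alpha 22.13 tilt z [ 0.004  0.    -1.   ] w 0.0854 F [-0.   0.   0.5]
  -> [0.618, 0.2, 0.02, 22.0] [  2.3  -1.5 108.1] turn 0.1
```

apply_moves(
  steps=[
    {"translation": [2, -1, 40], "turn": -2, "hand": 1},
    {"translation": [2, -1, 75], "turn": -2, "hand": 1},
    {"translation": [2, -1, 100], "turn": -2, "hand": 1},
    {"translation": [2, -1, 108], "turn": -2, "hand": 0.2},
    {"translation": [2, -1, 108], "turn": -2, "hand": -0.8},
    {"translation": [2, -1, 108], "turn": -2, "hand": -0.8},
    {"translation": [2, -1, 108], "turn": -2, "hand": -0.8},
    {"translation": [2, -1, 108], "turn": -2, "hand": -0.8},
  ],
)

```text
time_s: 5.37
position: [0.6185, 0.1987, 0.0213]
orientation: [0.978, 0.208, 0.003, 0.0]
wrist_force: [-0.5, 0.3, 6.5]
width: 0.0258
```

```bash
python3 g.py .618 .2 .16 24 .4553 -.133 .16 24
```

```text
t 5.37 p [0.6185 0.1987 0.0213] alpha 24.02 tilt z [ 0.006  0.001 -1.   ] w 0.0258 F [-0.5  0.3  6.5]
  -> [0.618, 0.2, 0.16, 24.0] [   0.9   -1.3 -138.7] turn 0.0
  -> [0.4553, -0.133, 0.16, 24.0] [-284.1  238.     0. ] turn 0.0
```

apply_moves(
  steps=[
    {"translation": [0, 0, -40], "turn": 0, "hand": -0.8},
    {"translation": [0, 0, -80], "turn": 0, "hand": -0.8},
    {"translation": [0, 0, -120], "turn": 0, "hand": -0.8},
    {"translation": [-28, 23, -138], "turn": 0, "hand": -0.8},
    {"translation": [-58, 49, -138], "turn": 0, "hand": -0.8},
    {"translation": [-88, 74, -138], "turn": 0, "hand": -0.8},
    {"translation": [-118, 99, -138], "turn": 0, "hand": -0.8},
    {"translation": [-149, 125, -138], "turn": 0, "hand": -0.8},
  ],
)

```text
time_s: 6.03
position: [0.5311, 0.0224, 0.1581]
orientation: [0.978, 0.209, 0.002, 0.001]
wrist_force: [0.2, -0.8, -0.0]
width: 0.025
```

```bash
python3 g.py .4553 -.133 .16 24
```

```text
t 6.03 p [0.5311 0.0224 0.1581] alpha 24.11 tilt z [ 0.005 -0.001 -1.   ] w 0.025 F [ 0.2 -0.8 -0. ]
  -> [0.4553, -0.133, 0.16, 24.0] [-132.7  110.9   -2.1] turn 0.1
```

apply_moves(
  steps=[
    {"translation": [-133, 111, 0], "turn": 0, "hand": -0.8},
    {"translation": [-133, 111, 0], "turn": 0, "hand": -0.8},
    {"translation": [-133, 111, 0], "turn": 0, "hand": -0.8},
    {"translation": [-133, 111, 0], "turn": 0, "hand": -0.8},
    {"translation": [-133, 111, 0], "turn": 0, "hand": -0.8},
    {"translation": [-133, 111, 40], "turn": 0, "hand": -0.8},
    {"translation": [-133, 111, 80], "turn": 0, "hand": -0.8},
    {"translation": [-133, 111, 95], "turn": 0, "hand": -0.8},
  ],
)

```text
time_s: 6.7
position: [0.4525, -0.1314, 0.0575]
orientation: [0.978, 0.208, -0.001, -0.001]
wrist_force: [-0.6, 1.1, -0.6]
width: 0.0249
```

apply_moves(
  steps=[
    {"translation": [0, 0, 0], "turn": 0, "hand": 0.2},
    {"translation": [0, 0, 0], "turn": 0, "hand": 0.2},
    {"translation": [0, 0, 0], "turn": 0, "hand": 0.2},
    {"translation": [0, 0, -40], "turn": 0, "hand": 0.2},
    {"translation": [0, 0, -80], "turn": 0, "hand": 0.3},
    {"translation": [0, 0, -120], "turn": 0, "hand": 1},
    {"translation": [0, 0, -130], "turn": 0, "hand": 1},
  ],
)

```text
time_s: 7.28
position: [0.4592, -0.1337, 0.2012]
orientation: [0.978, 0.209, 0.007, 0.005]
wrist_force: [0.5, -0.5, 0.2]
width: 0.0773
```

```bash
python3 g.py .44 -.36 .2 84
```

```text
t 7.28 p [ 0.4592 -0.1337  0.2012] alpha 24.08 tilt z [ 0.016 -0.007 -1.   ] w 0.0773 F [ 0.5 -0.5  0.2]
  -> [0.44, -0.36, 0.2, 84.0] [-109.9  198.8    2.6] turn -59.9
```

apply_moves(
  steps=[
    {"translation": [-110, 199, 0], "turn": -60, "hand": 1},
    {"translation": [-110, 199, 0], "turn": -60, "hand": 1},
    {"translation": [-110, 199, 0], "turn": -60, "hand": 1},
    {"translation": [-110, 199, 0], "turn": -60, "hand": 1},
    {"translation": [-110, 199, 0], "turn": -60, "hand": 1},
    {"translation": [-110, 199, 0], "turn": -60, "hand": 1},
    {"translation": [-110, 199, 0], "turn": -60, "hand": 1},
    {"translation": [-110, 199, 0], "turn": -60, "hand": 1},
  ],
)

```text
time_s: 7.95
position: [0.4359, -0.3618, 0.1931]
orientation: [0.772, 0.636, 0.0, 0.003]
wrist_force: [-0.4, 0.6, 0.7]
width: 0.0856
```

apply_moves(
  steps=[
    {"translation": [0, 0, 0], "turn": -2.5, "hand": 1},
    {"translation": [0, 0, 0], "turn": -2.5, "hand": 1},
  ],
)

```text
time_s: 8.12
position: [0.4364, -0.3599, 0.1935]
orientation: [0.759, 0.651, 0.0, 0.003]
wrist_force: [0.1, 1.2, -0.1]
width: 0.0856
```

```bash
python3 - <<'E'
from h import *
p,d,c=snap('wrist','w3'); W=world(d,c)
p2,d2,c2=snap('top','top1')
im=cv2.hconcat([p[:,:,::-1][:, 60:], cv2.resize(p2[130:280,130:375,::-1],(300,184))if 0 else cv2.resize(p2[130:270,300:375,::-1],(225,420))])
cv2.imwrite('pics/c3.png',im)
print(W[200,280],(W[...,2]<.012).sum())
E
python3 g.py .462 -.362 .1 84
```

```text
[ 0.45822581 -0.36298186  0.00158926] 162590
t 8.22 p [ 0.4362 -0.3592  0.1928] alpha 81.22 tilt z [ 0.003 -0.003 -1.   ] w 0.0856 F [-0.5 -0.3 -0.4]
  -> [0.462, -0.362, 0.1, 84.0] [ 1.4 25.6 92.9] turn -2.8
```

View pics/c3.png

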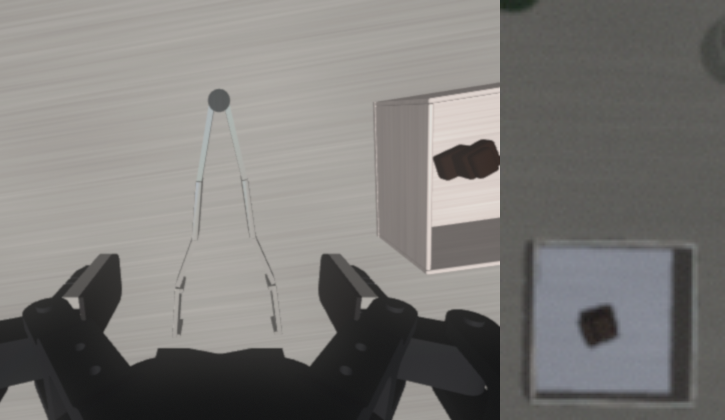

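Both lumps lie in the bin. The tongs show with pivot at (279,100) full-frame and grip faces at rows 180–238. Measuring them.

```bash
cat > t.py <<'E'
from h import *
import sys
z=np.load(sys.argv[1]);W=world(z['d'],z)
def atz(u,v,h):
    K,R,t=z['mtx'],z['R'],z['t'].ravel(); ray=R.T@np.linalg.inv(K)@[u,v,1]; o=-R.T@t
    return o+ray*(h-o[2])/ray[2]
m=(W[...,2]>.020)&(W[...,2]<.036)&(W[...,0]>.33)&(W[...,0]<.63)&(W[...,1]>-.46)&(W[...,1]<-.30)
q=W[m]; piv=atz(279,100,.028) if 'w3' in sys.argv[1] else None; print('pivot',piv, len(q))
yaw=np.radians(-6.5);
P=piv[:2]
for _ in range(4):
    c,s=np.cos(yaw),np.sin(yaw); L=(q[:,:2]-P)@np.array([[c,-s],[s,c]])
    a=[]
    for x in np.arange(.08,.13,.005):
        w=L[abs(L[:,0]-x)<.003]; l=w[w[:,1]>0,1];rr=w[w[:,1]<0,1]
        if len(l)and len(rr):a.append((x,l.max(),rr.min()))
    a=np.array(a); yaw+=np.mean((a[:,1]+a[:,2])/2/a[:,0])
print('yaw',np.degrees(yaw),'\n',a.round(4))
for x in (.17,.19,.21,.23,.24,.25):
    w=L[abs(L[:,0]-x)<.003]; l=w[w[:,1]>0,1];rr=w[w[:,1]<0,1]
    if len(l)and len(rr):print(x,l.max().round(4),rr.min().round(4))
print('max x',L[:,0].max(),'min',L[:,0].min())
print('grip',P+.105*np.array([np.cos(yaw),np.sin(yaw)]),'mouth',P+.218*np.array([np.cos(yaw),np.sin(yaw)]))
E
python3 t.py pics/w3.npz
```

```text
pivot [ 0.35998311 -0.34882132  0.028     ] 3142
yaw -6.912853785409206 
 [[ 0.08    0.0252 -0.0256]
 [ 0.085   0.0261 -0.0259]
 [ 0.09    0.027  -0.0271]
 [ 0.095   0.027  -0.0273]
 [ 0.1     0.028  -0.0276]
 [ 0.105   0.0289 -0.0288]
 [ 0.11    0.0289 -0.0291]
 [ 0.115   0.0298 -0.0293]
 [ 0.12    0.0308 -0.0306]
 [ 0.125   0.0307 -0.0309]]
0.17 0.048 -0.0476
0.19 0.0535 -0.0521
0.21 0.0559 -0.0545
0.23 0.0582 -0.057
0.24 0.0594 -0.0589
max x 0.2460128403195288 min -0.00934193742498082
grip [ 0.4642198  -0.36145907] mouth [ 0.57639833 -0.3750597 ]
```

```bash
python3 g.py .464 -.3615 .06 83.1 .464 -.3615 .012 83.1
```

```text
t 8.22 p [ 0.4362 -0.3592  0.1928] alpha 81.22 tilt z [ 0.003 -0.003 -1.   ] w 0.0856 F [-0.5 -0.3 -0.4]
  -> [0.464, -0.3615, 0.06, 83.1] [  2.3  27.3 132.9] turn -1.9
  -> [0.464, -0.3615, 0.012, 83.1] [ 0.  0. 48.] turn 0.0
```

apply_moves(
  steps=[
    {"translation": [2, 27, 20], "turn": -1.9, "hand": 1},
    {"translation": [2, 27, 60], "turn": -1.9, "hand": 1},
    {"translation": [2, 27, 100], "turn": -1.9, "hand": 1},
    {"translation": [2, 27, 125], "turn": -1.9, "hand": 1},
    {"translation": [2, 27, 125], "turn": -1.9, "hand": 1},
    {"translation": [2, 27, 125], "turn": -1.9, "hand": 1},
  ],
)

```text
time_s: 8.72
position: [0.4615, -0.3594, 0.0646]
orientation: [0.748, 0.664, -0.0, -0.002]
wrist_force: [-1.0, 0.2, 1.0]
width: 0.0855
```

```bash
python3 g.py .464 -.3615 .012 83.1; python3 g.py .464 -.3615 .012 83.1
```

```text
t 8.72 p [ 0.4615 -0.3594  0.0646] alpha 83.17 tilt z [-0.002  0.002 -1.   ] w 0.0855 F [-1.   0.2  1. ]
  -> [0.464, -0.3615, 0.012, 83.1] [-1.9  2.8 52.6] turn 0.1
t 8.72 p [ 0.4615 -0.3594  0.0646] alpha 83.17 tilt z [-0.002  0.002 -1.   ] w 0.0855 F [-1.   0.2  1. ]
  -> [0.464, -0.3615, 0.012, 83.1] [-1.9  2.8 52.6] turn 0.1
```

apply_moves(
  steps=[
    {"translation": [-1, 2, 30], "turn": 0, "hand": 1},
    {"translation": [-1, 2, 46], "turn": 0, "hand": 1},
    {"translation": [-1, 2, 52], "turn": 0, "hand": 1},
    {"translation": [-1, 2, 52], "turn": 0, "hand": 0.4},
    {"translation": [-1, 2, 52], "turn": 0, "hand": 0.3},
    {"translation": [-1, 2, 52], "turn": 0, "hand": 0.2},
    {"translation": [-1, 2, 52], "turn": 0, "hand": 0.16},
    {"translation": [-1, 2, 52], "turn": 0, "hand": 0.16},
  ],
  squeeze=40,
)

```text
time_s: 9.38
position: [0.4665, -0.3643, 0.018]
orientation: [0.748, 0.664, 0.0, 0.004]
wrist_force: [-0.2, 0.6, 6.2]
width: 0.0495
```

```bash
python3 g.py .464 -.3615 .2 83.1
```

```text
t 9.38 p [ 0.4665 -0.3643  0.018 ] alpha 83.16 tilt z [ 0.006 -0.006 -1.   ] w 0.0495 F [-0.2  0.6  6.2]
  -> [0.464, -0.3615, 0.2, 83.1] [   1.6   -1.7 -182. ] turn 0.1
```

apply_moves(
  steps=[
    {"translation": [0, 0, -10], "turn": 0, "hand": 0.15},
    {"translation": [0, 0, -30], "turn": 0, "hand": 0.15},
    {"translation": [0, 0, -55], "turn": 0, "hand": 0.15},
    {"translation": [0, 0, -80], "turn": 0, "hand": 0.15},
    {"translation": [0, 0, -80], "turn": 0, "hand": 0.15},
    {"translation": [0, 0, -80], "turn": 0, "hand": 0.15},
  ],
)

```text
time_s: 9.88
position: [0.4656, -0.3634, 0.0969]
orientation: [0.748, 0.664, 0.0, 0.003]
wrist_force: [-0.5, 0.3, -1.5]
width: 0.0492
```

```bash
python3 - <<'E'
from h import *
p,d,c=snap('side','s2'); 
p2,d2,c2=snap('wrist','w4')
cv2.imwrite('pics/c4.png',cv2.hconcat([cv2.resize(p[200:420,220:460,::-1],(458,420)),cv2.resize(p2[:,:,::-1],(342,256),interpolation=cv2.INTER_AREA) if 0 else cv2.copyMakeBorder(cv2.resize(p2[:,:,::-1],(342,256)),0,164,0,0,0)]))
E
python3 g.py .464 -.3615 .2 83.1
```

```text
t 9.98 p [ 0.4638 -0.3615  0.0931] alpha 83.18 tilt z [-0.001  0.001 -1.   ] w 0.0491 F [-0.7 -0.2 -2.3]
  -> [0.464, -0.3615, 0.2, 83.1] [ 1.000e-01  2.000e-01 -1.069e+02] turn 0.1
```

View pics/c4.png

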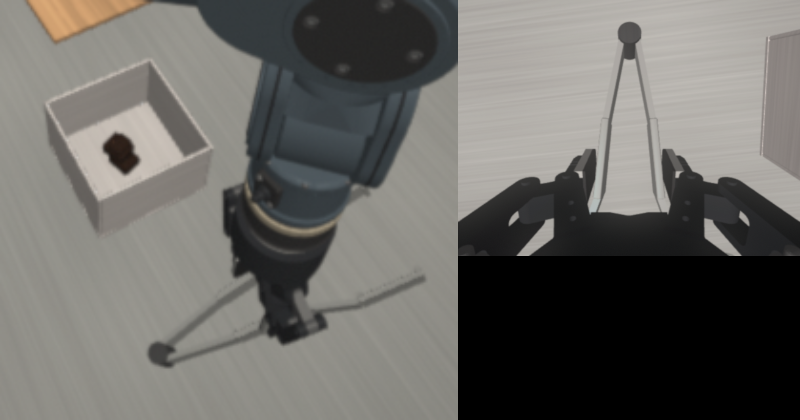

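Tongs held and lifted level-looking, lumps still in the bin. Checking the tongs' pose in the hand.

```bash
cat > tp.py <<'E'
from h import *
import sys
z=np.load(sys.argv[1]);W=world(z['d'],z);tcp=np.array(list(map(float,sys.argv[2:5])));psi=np.radians(float(sys.argv[5]))
m=(abs(W[...,2]-tcp[2])<.06); 
T=np.array([[np.cos(psi),-np.sin(psi)],[np.sin(psi),np.cos(psi)]])
L=np.dstack([(W[...,:2]-tcp[:2])@T,W[...,2]-tcp[2]])
q=L[m&(abs(L[...,1])<.045)&(L[...,0]<-.02)&(L[...,0]>-.15)]
for a in np.arange(-.125,-.02,.01):
    w=q[abs(q[:,0]-a)<.002]
    if len(w):print(round(a,3),len(w),'y',w[:,1].min().round(4),w[:,1].max().round(4),'z',np.percentile(w[:,2],[5,50,95]).round(4))
print('end',q[:,0].min())
E
python3 tp.py pics/w4.npz .4640 -.3615 .0935 -6.85
```

```text
-0.105 49 y -0.0048 0.005 z [-0.0444 -0.0433 -0.0423]
-0.095 294 y -0.01 0.0096 z [-0.0404 -0.0391 -0.0378]
-0.085 358 y -0.0105 0.0106 z [-0.0431 -0.0381 -0.0358]
-0.075 308 y -0.0124 0.0125 z [-0.059  -0.034  -0.0314]
-0.065 248 y -0.0143 0.0144 z [-0.0485 -0.0284 -0.0267]
-0.055 248 y -0.0162 0.0162 z [-0.0432 -0.0235 -0.0219]
-0.045 273 y -0.0183 0.0181 z [-0.0377 -0.0186 -0.0167]
-0.035 272 y -0.0201 0.0198 z [-0.0337 -0.0138 -0.0121]
-0.025 328 y -0.0223 0.0216 z [-0.0268 -0.0055 -0.0039]
end -0.10439421533790312
```

The tongs are pitched, with the pivot about 25° down, because the pads bear only on their front edge, ahead of the centre of mass. I'll set them back down and regrip farther back.

apply_moves(
  steps=[
    {"translation": [0, 0, 20], "turn": 0, "hand": 0.15},
    {"translation": [0, 0, 40], "turn": 0, "hand": 0.15},
    {"translation": [0, 0, 52], "turn": 0, "hand": 0.15},
    {"translation": [0, 0, 62], "turn": 0, "hand": 0.15},
    {"translation": [0, 0, 72], "turn": 0, "hand": 0.15},
    {"translation": [0, 0, 78], "turn": 0, "hand": 0.15},
    {"translation": [0, 0, 78], "turn": 0, "hand": 0.3},
    {"translation": [0, 0, 78], "turn": 0, "hand": 0.6},
  ],
)

```text
time_s: 10.65
position: [0.4641, -0.3619, 0.0154]
orientation: [0.748, 0.664, -0.0, 0.0]
wrist_force: [0.6, 0.8, -0.0]
width: 0.0659
```

apply_moves(
  steps=[
    {"translation": [0, 0, 0], "turn": 0, "hand": 1},
    {"translation": [0, 0, 0], "turn": 0, "hand": 1},
    {"translation": [0, 0, -40], "turn": 0, "hand": 1},
    {"translation": [0, 0, -80], "turn": 0, "hand": 1},
    {"translation": [0, -30, -120], "turn": 0, "hand": 1},
    {"translation": [0, -30, -120], "turn": 0, "hand": 1},
    {"translation": [0, -30, -120], "turn": 0, "hand": 1},
  ],
)

```text
time_s: 11.23
position: [0.4355, -0.3606, 0.141]
orientation: [0.748, 0.663, 0.0, 0.005]
wrist_force: [0.8, -0.0, -0.8]
width: 0.0855
```

```bash
python3 - <<'E'
from h import *
snap('wrist','w5')
E
sed -i "s/piv=atz.*len(q))/piv=None/; s/^P=piv.*/far=q[q[:,0]<q[:,0].min()+.025]; P=(cv2.minEnclosingCircle((far[far[:,0]<q[:,0].min()+.018][:,:2]*1000).astype(np.float32))[0]); P=np.array(P)\/1000; print('pivot',P,q[:,0].min(),q[:,2].max())/" t.py
python3 t.py pics/w3.npz; python3 t.py pics/w5.npz; python3 g.py .464 -.3615 .06 83
```

```text
pivot [ 0.36139075 -0.35044122] 0.35035355094663634 0.03131099239563469
yaw -6.1495185798696665 
 [[ 0.08    0.0256 -0.0254]
 [ 0.085   0.0265 -0.0267]
 [ 0.09    0.0272 -0.0269]
 [ 0.095   0.0272 -0.0272]
 [ 0.1     0.0281 -0.0287]
 [ 0.105   0.0289 -0.029 ]
 [ 0.11    0.0297 -0.0293]
 [ 0.115   0.0298 -0.0295]
 [ 0.12    0.0306 -0.031 ]
 [ 0.125   0.0314 -0.0313]]
0.17 0.0481 -0.0494
0.19 0.0524 -0.0534
0.21 0.0546 -0.0561
0.23 0.0566 -0.0589
0.24 0.0576 -0.0608
max x 0.24481719858327344 min -0.010933797425080435
grip [ 0.46578655 -0.36168918] mouth [ 0.57813632 -0.37379412]
pivot [ 0.36124448 -0.34995224] 0.3501376682392158 0.031184842142165457
yaw -6.289585680836425 
 [[ 0.08    0.0265 -0.0259]
 [ 0.085   0.0265 -0.0261]
 [ 0.09    0.0275 -0.0271]
 [ 0.095   0.0275 -0.0273]
 [ 0.1     0.0285 -0.0283]
 [ 0.105   0.0286 -0.0293]
 [ 0.11    0.0295 -0.0294]
 [ 0.115   0.0296 -0.0305]
 [ 0.12    0.0306 -0.0306]
 [ 0.125   0.0307 -0.0317]]
0.17 0.0478 -0.0499
0.19 0.0518 -0.0548
0.21 0.0544 -0.0567
max x 0.22677285034673136 min -0.011150409593236056
grip [ 0.46561247 -0.36145537] mouth [ 0.57793231 -0.37383493]
t 11.28 p [ 0.4352 -0.3596  0.138 ] alpha 83.13 tilt z [ 0.004 -0.004 -1.   ] w 0.0851 F [0.6 0.4 0.2]
  -> [0.464, -0.3615, 0.06, 83.0] [ 1.8 28.5 78.1] turn 0.1
```

apply_moves(
  steps=[
    {"translation": [1, 17, 40], "turn": 0, "hand": 1},
    {"translation": [1, 17, 75], "turn": 0, "hand": 1},
    {"translation": [1, 17, 105], "turn": 0, "hand": 1},
    {"translation": [1, 17, 121], "turn": 0, "hand": 0.8},
    {"translation": [1, 17, 121], "turn": 0, "hand": 0.4},
    {"translation": [1, 17, 121], "turn": 0, "hand": 0.25},
    {"translation": [1, 17, 121], "turn": 0, "hand": 0.12},
    {"translation": [1, 17, 121], "turn": 0, "hand": 0.12},
  ],
  squeeze=60,
)

```text
time_s: 11.95
position: [0.4523, -0.3601, 0.0158]
orientation: [0.748, 0.664, 0.0, 0.001]
wrist_force: [-0.5, 0.2, -0.6]
width: 0.0484
```

apply_moves(
  steps=[
    {"translation": [0, 0, 0], "turn": 0, "hand": 0.12},
    {"translation": [0, 0, -8], "turn": 0, "hand": 0.12},
    {"translation": [0, 0, -20], "turn": 0, "hand": 0.12},
    {"translation": [0, 0, -35], "turn": 0, "hand": 0.12},
    {"translation": [0, 0, -50], "turn": 0, "hand": 0.12},
    {"translation": [0, 0, -60], "turn": 0, "hand": 0.12},
    {"translation": [0, 0, -60], "turn": 0, "hand": 0.12},
  ],
)

```text
time_s: 12.53
position: [0.4534, -0.3614, 0.0794]
orientation: [0.748, 0.664, 0.0, 0.004]
wrist_force: [0.4, -1.2, -1.1]
width: 0.0482
```

```bash
python3 - <<'E'
from h import *
snap('wrist','w6')
import os
s=r.get_state();p=s['position'];print(p,s['wrist_force'],s['moment'],s['width'])
os.system('python3 tp.py pics/w6.npz %f %f %f -6.85'%tuple(p))
E
```

```text
-0.095 578 y -0.0093 0.0087 z [0.0169 0.018  0.0191]
-0.085 648 y -0.0099 0.0092 z [0.0164 0.0181 0.0192]
-0.075 368 y -0.0117 0.0109 z [0.0015 0.0151 0.0162]
-0.065 353 y -0.0134 0.0126 z [0.0004 0.015  0.0162]
-0.055 320 y -0.0151 0.0144 z [0.0004 0.0152 0.0164]
-0.045 313 y -0.0166 0.0163 z [0.0005 0.0154 0.0165]
-0.035 304 y -0.0187 0.0183 z [0.0005 0.0153 0.0166]
-0.025 286 y -0.0201 0.0197 z [0.0011 0.0155 0.0165]
end -0.09916976502705589
[ 0.45274162 -0.36079233  0.07752468] [-0.33117425 -0.30336867 -2.40305303] [-0.0061284   0.02110656  0.00202895] 0.04813296595356614
```

apply_moves(
  steps=[
    {"translation": [0, 0, -15], "turn": 0, "hand": 0.12},
    {"translation": [0, 0, -40], "turn": 0, "hand": 0.12},
    {"translation": [0, 0, -65], "turn": 0, "hand": 0.12},
    {"translation": [0, 0, -90], "turn": 0, "hand": 0.12},
    {"translation": [10, -1, -115], "turn": 0, "hand": 0.12},
    {"translation": [25, -3, -132], "turn": -1, "hand": 0.12},
    {"translation": [45, -6, -140], "turn": -2, "hand": 0.12},
    {"translation": [70, -9, -142], "turn": -3, "hand": 0.12},
  ],
)

```text
time_s: 13.25
position: [0.4512, -0.2896, 0.2183]
orientation: [0.731, 0.683, 0.0, 0.002]
wrist_force: [-0.2, 0.1, -1.4]
width: 0.0479
```

```bash
python3 g.py .4476 .2144 .22 110
```

```text
t 13.25 p [ 0.4512 -0.2896  0.2183] alpha 86.12 tilt z [ 0.003 -0.003 -1.   ] w 0.0479 F [-0.2  0.1 -1.4]
  -> [0.4476, 0.2144, 0.22, 110.0] [502.6 -37.7  -3. ] turn -23.9
```

apply_moves(
  steps=[
    {"translation": [26, -2, 0], "turn": -1, "hand": 0.12},
    {"translation": [54, -4, 0], "turn": -2.5, "hand": 0.12},
    {"translation": [83, -6, 0], "turn": -4, "hand": 0.12},
    {"translation": [112, -8, 0], "turn": -5.5, "hand": 0.12},
    {"translation": [141, -11, 0], "turn": -7, "hand": 0.12},
    {"translation": [170, -13, 0], "turn": -8.5, "hand": 0.12},
    {"translation": [199, -15, 0], "turn": -10, "hand": 0.12},
    {"translation": [228, -17, 0], "turn": -11.5, "hand": 0.12},
  ],
)

```text
time_s: 13.92
position: [0.4482, -0.0586, 0.2157]
orientation: [0.658, 0.753, -0.0, -0.001]
wrist_force: [1.1, 0.3, -0.8]
width: 0.0484
```

```bash
python3 g.py .4476 .2144 .22 110
```

```text
t 13.92 p [ 0.4482 -0.0586  0.2157] alpha 97.74 tilt z [-0.001  0.    -1.   ] w 0.0484 F [ 1.1  0.3 -0.8]
  -> [0.4476, 0.2144, 0.22, 110.0] [270.6  36.2  -4.2] turn -12.3
```

apply_moves(
  steps=[
    {"translation": [29, 4, 0], "turn": -1.5, "hand": 0.12},
    {"translation": [58, 8, 0], "turn": -3, "hand": 0.12},
    {"translation": [87, 12, 0], "turn": -4.5, "hand": 0.12},
    {"translation": [116, 15, 0], "turn": -6, "hand": 0.12},
    {"translation": [145, 19, 0], "turn": -7.5, "hand": 0.12},
    {"translation": [174, 23, 0], "turn": -9, "hand": 0.12},
    {"translation": [203, 27, 0], "turn": -10.5, "hand": 0.12},
    {"translation": [228, 30, 0], "turn": -12.3, "hand": 0.12},
  ],
)

```text
time_s: 14.58
position: [0.4474, 0.1717, 0.2156]
orientation: [0.573, 0.82, -0.0, -0.001]
wrist_force: [0.5, 0.3, -2.0]
width: 0.048
```

apply_moves(
  steps=[
    {"translation": [20, 0, 0], "turn": 0, "hand": 0.12},
    {"translation": [34, 0, 0], "turn": 0, "hand": 0.12},
    {"translation": [40, 0, 0], "turn": 0, "hand": 0.12},
    {"translation": [42, 0, 0], "turn": 0, "hand": 0.12},
    {"translation": [42, 0, 0], "turn": 0, "hand": 0.12},
    {"translation": [42, 0, 0], "turn": 0, "hand": 0.12},
  ],
)

```text
time_s: 15.08
position: [0.434, 0.2086, 0.2162]
orientation: [0.574, 0.819, -0.0, 0.0]
wrist_force: [-0.3, -0.2, -1.0]
width: 0.0479
```

```bash
python3 - <<'E'
from h import *
import os
p,d,c=snap('top','top3'); snap('wrist','w7'); ps,_,_=snap('side','s3')
s=r.get_state();q=s['position'];print(q,s['width'])
os.system('python3 tp.py pics/w7.npz %f %f %f 20'%tuple(q))
W=world(d,c)
m=(W[...,2]>.17)&(W[...,2]<.25)&(W[...,0]>.5)&(abs(W[...,1]-.25)<.12)
Q=W[m]; psi=np.radians(20);T=np.array([[np.cos(psi),-np.sin(psi)],[np.sin(psi),np.cos(psi)]])
L=(Q[:,:2]-q[:2])@T
for a in np.arange(.04,.17,.01):
    w=L[abs(L[:,0]-a)<.004]; zz=Q[abs(L[:,0]-a)<.004,2]
    if len(w): print(round(a,3),np.sort(w[:,1]).round(3)[[0,-1]],zz.min().round(3),zz.max().round(3))
print('xmax',L[:,0].max())
cv2.imwrite('pics/c5.png',cv2.hconcat([cv2.resize(p[130:270,130:270,::-1],(400,400)),cv2.resize(ps[80:280,120:320,::-1],(400,400))]))
E
python3 g.py .4476 .2144 .1 110
```

```text
-0.095 598 y -0.0088 0.0093 z [0.0159 0.0171 0.0183]
-0.085 659 y -0.0092 0.0098 z [0.0144 0.017  0.0181]
-0.075 378 y -0.0109 0.0114 z [-0.0004  0.0139  0.015 ]
-0.065 352 y -0.0128 0.0132 z [0.0008 0.0139 0.0149]
-0.055 338 y -0.0146 0.015 z [-0.0002  0.0139  0.0151]
-0.045 311 y -0.0165 0.0169 z [-0.0011  0.0139  0.0151]
-0.035 291 y -0.018 0.0188 z [0.0003 0.014  0.015 ]
-0.025 272 y -0.0199 0.0204 z [0.0005 0.0139 0.015 ]
end -0.09952301067839604
[0.43413628 0.20847709 0.21645158] 0.047863961557334446
0.06 [-0.035 -0.028] 0.207 0.229
0.07 [-0.038 -0.032] 0.207 0.23
0.08 [-0.041 -0.035] 0.208 0.23
0.09 [-0.045  0.043] 0.209 0.23
0.1 [-0.047  0.045] 0.204 0.234
0.11 [-0.048  0.046] 0.204 0.233
0.12 [-0.049  0.045] 0.204 0.234
0.13 [-0.049  0.046] 0.204 0.233
0.14 [-0.05   0.047] 0.205 0.234
0.15 [-0.051  0.048] 0.207 0.233
0.16 [-0.051  0.047] 0.205 0.234
xmax 0.15925015653086658
t 15.23 p [0.4341 0.2085 0.2165] alpha 109.89 tilt z [ 0. -0. -1.] w 0.0479 F [-0.   0.3 -1.1]
  -> [0.4476, 0.2144, 0.1, 110.0] [  1.   14.7 116.5] turn -0.1
```

View pics/c5.png

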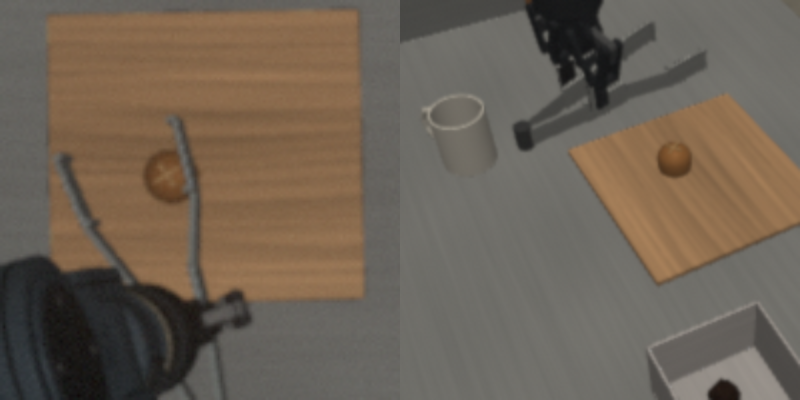

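Jaws are level, open around 95 mm outside, to be moved 15 mm forward; roll untouched. Moving over it.

apply_moves(
  steps=[
    {"translation": [1, 5, 10], "turn": 0, "hand": 0.12},
    {"translation": [1, 12, 30], "turn": 0, "hand": 0.12},
    {"translation": [1, 15, 55], "turn": 0, "hand": 0.12},
    {"translation": [1, 15, 80], "turn": 0, "hand": 0.12},
    {"translation": [1, 15, 105], "turn": 0, "hand": 0.12},
    {"translation": [1, 15, 122], "turn": 0, "hand": 0.12},
    {"translation": [1, 15, 130], "turn": 0, "hand": 0.12},
    {"translation": [1, 15, 130], "turn": 0, "hand": 0.12},
  ],
)

```text
time_s: 15.9
position: [0.4456, 0.2144, 0.0832]
orientation: [0.574, 0.819, -0.002, -0.002]
wrist_force: [-0.9, -0.6, -2.0]
width: 0.0479
```

```bash
cat > a.py <<'E'
from h import *
import os
p,d,c=snap('top','top4'); ps,_,_=snap('side','s4')
s=r.get_state();q=s['position'];print(q,s['width'])
W=world(d,c); psi=np.radians(20);T=np.array([[np.cos(psi),-np.sin(psi)],[np.sin(psi),np.cos(psi)]])
def rep(zl,zh):
    m=(W[...,2]>zl)&(W[...,2]<zh)&(W[...,0]>.5)&(abs(W[...,1]-.25)<.12)
    Q=W[m];L=(Q[:,:2]-np.array([.567,.2565]))@T
    for a in np.arange(-.05,.05,.01):
        k=abs(L[:,0]-a)<.004;w=L[k]
        if len(w): print(round(a,3),np.sort(w[:,1]).round(3)[[0,-1]],Q[k,2].max().round(3))
    print('x',L[:,0].max())
rep(q[2]-.004,q[2]+.03)
cv2.imwrite('pics/c6.png',cv2.hconcat([cv2.resize(p[140:240,140:240,::-1],(400,400)),cv2.resize(ps[100:220,160:320,::-1],(533,400))[:, :400]]))
E
python3 a.py; python3 g.py .4471 .2147 .034 110
```

```text
[0.44795351 0.21531836 0.08679135] 0.04801600888713501
-0.05 [-0.04   0.038] 0.097
-0.04 [-0.043  0.043] 0.096
-0.03 [-0.044  0.044] 0.1
-0.02 [-0.046  0.047] 0.099
-0.01 [-0.046  0.047] 0.1
0.0 [-0.047  0.049] 0.1
0.01 [-0.048  0.048] 0.1
0.02 [-0.049  0.05 ] 0.1
0.03 [-0.05  0.05] 0.1
x 0.031245726283808842
t 16.0 p [0.448  0.2153 0.0868] alpha 109.96 tilt z [ 0.  0. -1.] w 0.048 F [-0.2  0.4 -0.8]
  -> [0.4471, 0.2147, 0.034, 110.0] [-0.3 -1.  52.8] turn -0.0
```

View pics/c6.png

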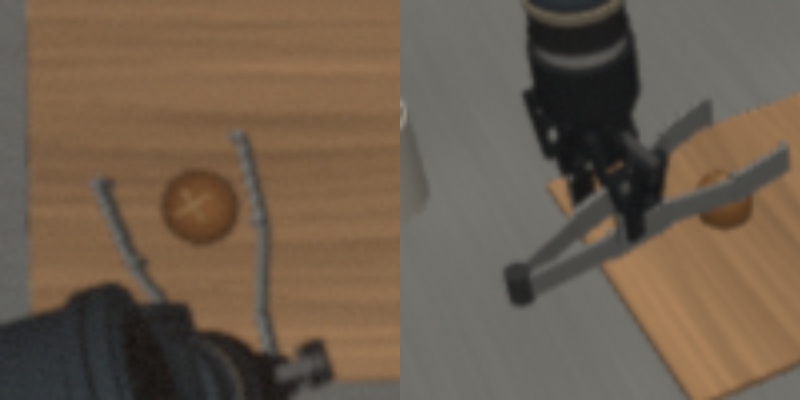

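The roll sits midway between the jaws in both views. Lowering, then closing gradually.

apply_moves(
  steps=[
    {"translation": [0, 0, 12], "turn": 0, "hand": 0.12},
    {"translation": [0, 0, 26], "turn": 0, "hand": 0.12},
    {"translation": [0, 0, 38], "turn": 0, "hand": 0.12},
    {"translation": [0, 0, 46], "turn": 0, "hand": 0.12},
    {"translation": [0, 0, 51], "turn": 0, "hand": 0.12},
    {"translation": [0, 0, 51], "turn": 0, "hand": 0.12},
    {"translation": [0, 0, 51], "turn": 0, "hand": 0.12},
  ],
)

```text
time_s: 16.58
position: [0.4475, 0.2154, 0.0354]
orientation: [0.574, 0.819, -0.0, -0.0]
wrist_force: [0.2, -0.8, -0.1]
width: 0.0478
```

```bash
python3 g.py .4471 .2147 .034 110; sed -i "s/rep(q.*/rep(.04,.075)/;s/top4/top5/;s/s4/s5/;s/c6/c7/" a.py; python3 a.py
```

```text
t 16.58 p [0.4475 0.2154 0.0354] alpha 109.98 tilt z [-0. -0. -1.] w 0.0478 F [ 0.2 -0.8 -0.1]
  -> [0.4471, 0.2147, 0.034, 110.0] [-0.5 -0.6  1.4] turn -0.0
[0.44821552 0.21560961 0.0362452 ] 0.047941822578791066
-0.05 [-0.038  0.039] 0.05
-0.04 [-0.041  0.043] 0.051
-0.03 [-0.044  0.045] 0.053
-0.02 [-0.046  0.046] 0.053
-0.01 [-0.046  0.048] 0.055
0.0 [-0.047  0.049] 0.055
0.01 [-0.048  0.049] 0.056
0.02 [-0.048  0.05 ] 0.054
0.03 [-0.049  0.05 ] 0.052
x 0.03327526138193231
```

apply_moves(
  steps=[
    {"translation": [0, 0, 1], "turn": 0, "hand": 0.05},
    {"translation": [0, 0, 1], "turn": 0, "hand": 0.0},
    {"translation": [0, 0, 1], "turn": 0, "hand": -0.05},
    {"translation": [0, 0, 1], "turn": 0, "hand": -0.1},
    {"translation": [0, 0, 1], "turn": 0, "hand": -0.15},
    {"translation": [0, 0, 1], "turn": 0, "hand": -0.2},
    {"translation": [0, 0, 1], "turn": 0, "hand": -0.25},
    {"translation": [0, 0, 1], "turn": 0, "hand": -0.3},
  ],
  squeeze=50,
)

```text
time_s: 17.35
position: [0.4476, 0.2154, 0.0345]
orientation: [0.574, 0.819, -0.0, -0.0]
wrist_force: [-0.3, -0.7, -0.7]
width: 0.0311
```

apply_moves(
  steps=[
    {"translation": [0, 0, 0], "turn": 0, "hand": -0.5},
    {"translation": [0, 0, 0], "turn": 0, "hand": -0.8},
    {"translation": [0, 0, 0], "turn": 0, "hand": -0.8},
    {"translation": [0, 0, 0], "turn": 0, "hand": -0.8},
  ],
)

```text
time_s: 17.68
position: [0.4476, 0.2154, 0.0345]
orientation: [0.574, 0.819, -0.0, -0.0]
wrist_force: [-1.1, -0.4, -1.2]
width: 0.0302
```

```bash
python3 g.py .4471 .2147 .154 110; sed -i "s/top5/top6/;s/s5/s6/;s/c7/c8/" a.py; python3 a.py
```

```text
t 17.68 p [0.4476 0.2154 0.0345] alpha 109.98 tilt z [-0. -0. -1.] w 0.0302 F [-1.1 -0.4 -1.2]
  -> [0.4471, 0.2147, 0.154, 110.0] [  -0.5   -0.7 -119.5] turn -0.0
[0.44756187 0.21541391 0.0345034 ] 0.030125840320001658
-0.05 [-0.023  0.023] 0.046
-0.04 [-0.025  0.027] 0.048
-0.03 [-0.028  0.031] 0.047
-0.02 [-0.029  0.031] 0.051
-0.01 [-0.029  0.03 ] 0.059
0.0 [-0.029  0.03 ] 0.057
0.01 [-0.028  0.031] 0.056
0.02 [-0.029  0.031] 0.052
0.03 [-0.029  0.03 ] 0.055
x 0.033642129557449114
```

View pics/c8.png

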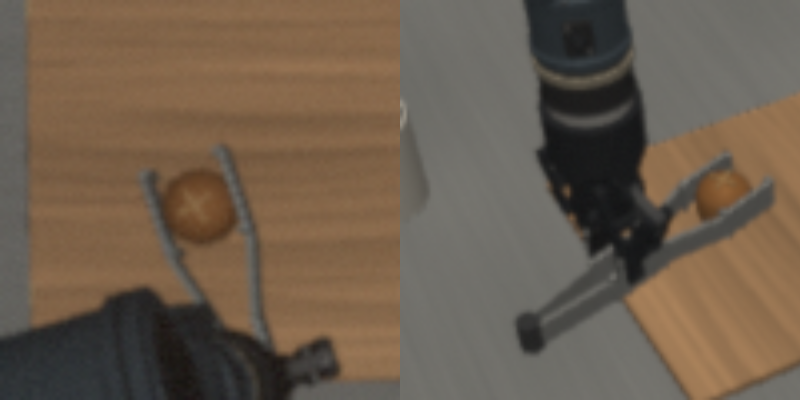

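Jaws close on both sides of the roll (top view ~(200,205) between the arms). Lifting gently.

apply_moves(
  steps=[
    {"translation": [0, 0, -3], "turn": 0, "hand": -0.8},
    {"translation": [0, 0, -8], "turn": 0, "hand": -0.8},
    {"translation": [0, 0, -15], "turn": 0, "hand": -0.8},
    {"translation": [0, 0, -24], "turn": 0, "hand": -0.8},
    {"translation": [0, 0, -33], "turn": 0, "hand": -0.8},
    {"translation": [0, 0, -42], "turn": 0, "hand": -0.8},
    {"translation": [0, 0, -51], "turn": 0, "hand": -0.8},
    {"translation": [0, 0, -60], "turn": 0, "hand": -0.8},
  ],
)

```text
time_s: 18.45
position: [0.4479, 0.2155, 0.0959]
orientation: [0.574, 0.819, 0.0, 0.0]
wrist_force: [-0.1, 0.3, -2.7]
width: 0.0301
```

apply_moves(
  steps=[
    {"translation": [0, 0, -10], "turn": 0, "hand": -0.8},
    {"translation": [0, 0, -20], "turn": 0, "hand": -0.8},
    {"translation": [0, 0, -30], "turn": 0, "hand": -0.8},
    {"translation": [0, 0, -39], "turn": 0, "hand": -0.8},
    {"translation": [0, 0, -48], "turn": 0, "hand": -0.8},
    {"translation": [0, 0, -55], "turn": 0, "hand": -0.8},
    {"translation": [0, 0, -60], "turn": 0, "hand": -0.8},
    {"translation": [0, 0, -61], "turn": 0, "hand": -0.8},
  ],
)

```text
time_s: 19.12
position: [0.4482, 0.2156, 0.1568]
orientation: [0.574, 0.819, 0.001, 0.001]
wrist_force: [0.6, 0.2, -2.4]
width: 0.0305
```

apply_moves(
  steps=[
    {"translation": [0, 0, 0], "turn": 0, "hand": -0.8},
    {"translation": [0, 0, 0], "turn": 0, "hand": -0.8},
    {"translation": [0, 0, 0], "turn": 0, "hand": -0.8},
    {"translation": [0, 0, 0], "turn": 0, "hand": -0.8},
    {"translation": [0, 0, 0], "turn": 0, "hand": -0.8},
    {"translation": [0, 0, 0], "turn": 0, "hand": -0.8},
  ],
)

```text
time_s: 19.62
position: [0.4474, 0.2153, 0.1551]
orientation: [0.574, 0.819, -0.0, -0.0]
wrist_force: [-0.6, -0.3, -2.4]
width: 0.0305
```

```bash
sed -i "s/top6/top7/;s/s6/s7/;s/c8/c9/;s/rep(.*5)/rep(.12,.2)/;s/ps\[100:220,160:320/ps[60:180,160:320/" a.py; python3 a.py;python3 g.py .4471 .2147 .154 110; python3 - <<'E'
from h import *
z=np.load('pics/top7.npz');W=world(z['d'],z);p=z['p'].astype(int)
m=(W[...,2]>.12)&(W[...,2]<.2)&(p[...,0]>p[...,2]*1.8)&(W[...,0]>.5);Q=W[m];print(len(Q),Q.mean(0),np.percentile(Q[:,2],[50,95,100]))
for n,u0,u1,v0,v1,a,b in[('bottle',290,325,90,138,.03,.25),('jar',365,402,125,162,.03,.12),('mug',90,135,268,312,.08,.1)]:
    S=W[v0:v1,u0:u1].reshape(-1,3);print(n,S[(S[:,2]>a)&(S[:,2]<b)].mean(0).round(4))
E
```

```text
[0.44745806 0.21535146 0.15530658] 0.02998666788390943
-0.05 [-0.024  0.027] 0.169
-0.04 [-0.026  0.028] 0.169
-0.03 [-0.029  0.029] 0.169
-0.02 [-0.029  0.03 ] 0.173
-0.01 [-0.029  0.031] 0.176
0.0 [-0.029  0.031] 0.175
0.01 [-0.029  0.031] 0.174
0.02 [-0.029  0.031] 0.17
0.03 [-0.029  0.031] 0.17
x 0.03431884783772673
t 19.72 p [0.4475 0.2154 0.1553] alpha 109.98 tilt z [-0. -0. -1.] w 0.03 F [ 0.7 -0.7 -2.8]
  -> [0.4471, 0.2147, 0.154, 110.0] [-0.5 -0.6  1.3] turn -0.0
344 [0.56590147 0.25471733 0.16605449] [0.16676337 0.17290063 0.17592417]
bottle [ 0.7551 -0.044   0.1322]
jar [ 0.7009 -0.2468  0.0783]
mug [nan nan nan]<stdin>:5: RuntimeWarning: Mean of empty slice.
  ret = um.true_divide(
```

View pics/c9.png

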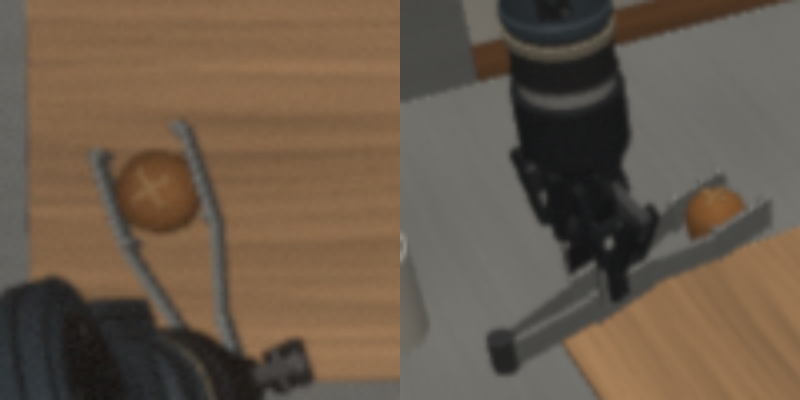

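```bash
python3 - <<'E'
from h import *
a=np.load('pics/side0.npz')['p'].astype(int);b=np.load('pics/s7.npz')['p'].astype(int)
print('mug side diff',np.abs(a-b)[126:170,130:170].mean())
s=r.get_state();print(s['width'],s['position'],s['time_s']);r.hand_in()
E
```

```text
mug side diff 2.9551136363636363
0.02998666788390943 [0.44745806 0.21535146 0.15530658] 19.7167
the job is handed in; nothing more can be done
```

Both crust lumps are in the bin, and the roll is held in the tongs about 12 cm above the board. I handed the job in at 19.7 s.

**Tongs:** on the first pick-up they pitched pivot-down in the gripper. I set them back down, took hold 13 mm farther back, and they then carried level.

**Last checks:**
- **Roll:** its top rose from about 0.055 m to 0.174–0.176 m. Between two readings 0.6 s apart after the lift, its height and the 30 mm grip width held steady. The wrist carried about 2.4–2.8 N.
- **Lumps:** both were seen in the bin after the second drop, and at least one still shows in a later side view.
- **Bottle and jar:** they measure in the same place as at the start.
- **Mug:** the arm hid it from the top camera, so I could only compare the side pictures. Those matched the start closely (mean pixel difference about 3), which suggests it did not move.

**Contact:** the fingertips touched the board or bench lightly (6.5 N or less) while grasping. No other forces stood out.

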